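# Lay out stripped seal parts in reverse order

### The job

The four parts of a furnace-tube end seal stand on one rail in the order they came off. Move them to the empty rail with the four round pads, one part upright in the middle of each pad, in reverse order from left to right as the robot sees it: the leftmost part goes on the rightmost pad, the second from the left on the second from the right, and so on. Leave the beaker, spanner and small roll of thread tape behind the rails undisturbed.

Things in the scene. Friction and masses are not known exactly. Their poses are not given: they have to be found in the camera images.
- strip_rail: Strip-down rail: low aluminium bar with black end caps, 72 x 280 x 12 mm (x, y, z), fixed to the bench, where the four parts start. Origin at the centre of its underside; its y axis runs along the row, +y to the robot's left (yaw at most 0.16 rad either way). Its four places, from left to right, are at y = +99, +33, -33, -99 mm, x = 0. The rail may stand left or right of the other one.
- assembly_rail: Assembly rail: the same bar, 72 x 280 x 12 mm, fixed, empty at the start, with four round black rubber pads (54 mm across, 4 mm thick, tops 16 mm above the bench). Origin at the centre of its underside; y along the row, +y to the robot's left (yaw at most 0.16 rad either way). Pad centres, from left to right, at y = +99, +33, -33, -99 mm, x = 0.
- mat_round: Round, 56 mm across. Flat black rubber mat 4 mm thick, fixed to the strip-down rail; origin at the centre of its underside. It never moves within a run, so it still shows where the PTFE spacer ring stood; which mat is in which place changes from run to run.
- mat_square: Square, 52 mm wide. Flat black rubber mat 4 mm thick, fixed to the strip-down rail; origin at the centre of its underside. It never moves within a run, so it still shows where the ring nut stood; which mat is in which place changes from run to run.
- mat_hex: Hexagonal, 53 mm across flats. Flat black rubber mat 4 mm thick, fixed to the strip-down rail; origin at the centre of its underside. It never moves within a run, so it still shows where the brass union stood; which mat is in which place changes from run to run.
- mat_cross: Cross-shaped, arms 56 mm long over all and 26 mm wide. Flat black rubber mat 4 mm thick, fixed to the strip-down rail; origin at the centre of its underside. It never moves within a run, so it still shows where the stopper stood; which mat is in which place changes from run to run.
- ptfe_ring: White PTFE spacer ring, 41 mm across, 18 mm high, with a hole; about 60 to 90 g; grip across the outside. Origin at the centre of its underside, z up; it starts standing on its mat within 6 mm of the mat's centre, underside 16 mm above the bench.
- ring_nut: Steel-grey ring nut, 30 mm across, 13 mm high, with a hole; about 30 to 45 g; grip across the outside. Origin at the centre of its underside, z up; it starts standing on its mat within 6 mm of the mat's centre, underside 16 mm above the bench.
- union_brass: Brass hose union, a hexagonal foot 21 mm across and 12 mm high under a round neck 15 mm across, 28 mm high over all; about 50 to 75 g; grip across the foot. Origin at the centre of its underside, z up; it starts standing on its mat within 6 mm of the mat's centre, underside 16 mm above the bench.
- stopper_blue: Tube stopper of plastic, 28 mm high, 26 mm across at its wide top, narrower towards the bottom; about 10 to 15 g; grip across the wide top. Origin at the centre of its underside, z up; it starts standing on its mat within 6 mm of the mat's centre, underside 16 mm above the bench.
- beaker: Bystander: clear 50 ml beaker, 49 mm across, 56 mm high, standing behind the rails. Origin at the centre of its underside.
- spanner: Bystander: steel spanner, 144 x 26 x 7 mm, lying behind the rails. Origin at the centre of its underside, x along its length. It lies right of a tall fixed black cabinet, whose front stands behind the left-hand rail at about x = 0.60 m (right edge, y = 0.0) to 0.63 m (left edge, y = 0.46), its handle out to x = 0.57 m; keep gripper and wrist clear of that, also between the rails.
- ptfe_tape: Bystander: small roll of white thread tape, 52 mm across, 14 mm high, lying behind the rails. Origin at the centre of its underside.

How it is judged:
By the outcome, as a careful person would: the job done as asked, in the order asked, and still so for the second after the job is handed in, with the robot touching nothing.
It also fails if it takes over 109 s, if anything falls off the work surface, if the arm or the gripper's body presses on something with over 40 N, if the wrist force passes 120 N, or if a joint passes its speed limit or range.

### The arm

A 7-joint arm with a two-finger parallel gripper is mounted at the origin on a cart in front of the work surface, level with it; the furniture and walls round the work are solid. World frame = base frame: x ahead of the robot, y to its left, z up, the work surface at z = 0. Lengths are in m, angles in rad, forces in N, time in s.
With the tool pointing down it reaches from about 0.425 to 0.825 m from the base axis. Payload 3.6 kg.
Tool frame: the origin (TCP) lies between the finger pads; the fingertips stand 8 mm ahead of it and the grasp point (between the pads) lies 11 mm behind it (tip_reach is the distance from the TCP to the fingertips, in m); x points along the fingers, y is the direction in which the jaws open and shut, and the axes are right-handed (so a half turn about x gives the same grasp; the last joint's range is limited). The gripper opens to 93 mm and grips with 3 to 60 N. Pads are 15 mm wide; open, the fingers measure 128 mm over their backs; the gripper's body (75 mm by 188 mm) begins 65 mm behind the grasp point.
Start: joints at [-1.167, 0.615, -0.013, 1.423, 0.008, 1.103, -0.04], TCP at [0.271, 0.591, 0.227] pointing down, gripper open.
Joint ranges: [-3.12, 3.12], [-0.3, 2.06], [-1.34, 1.32], [0.26, 2.42], [-1.36, 4.5], [0.01, 1.98], [-2.84, 2.84]. Speed limits (rad/s): [2.79, 2.79, 3.14, 3.14, 3.14, 3.14, 3.14].

### API

Orientations are given as a unit quaternion [x, y, z, w].
In Python, from bench import * gives the robot as it stands.
- The arm moves only by the tool drive_tool, never from a script. Its argument "motion" is a list of rows, each a list of 3 entries, a list of its own where there are three numbers: the opening, from -1 (shut) to 1 (fully open), then the shift along the tool's x, y, z in units of 30 mm (1.0 is 30 mm), then the turn, a rotation vector about the tool's x, y, z in units of 0.15 rad (1.0 is 0.15 rad). In form: [[hand, [x, y, z], [rx, ry, rz]], ...]. A call has 1 to 12 rows; each row shifts and turns the commanded pose from where the row before left it, along the tool's axes as they then stand; what a row does not reach is not made up. A row lasts 1/8 s, in which the tool goes at most 62.5 mm and 10.7 degrees, less where a joint would pass 70% of its speed; a pose out of reach is approached as far as the arm can. A call with a number of a shift or a turn outside -1 to 1 is refused whole. A call with a gripper value outside its range is refused whole. The fingers move at their own pace and stop on an object; "force" is the grip in N (left out, the last holds). Time passes only in rows, so rows that do not move let the fingers close. It gives the time, the measured TCP pose, the force and the opening at its end, in the units of the state.
- get_obs(): the state, without advancing time (a new reading comes with each control period).
- grab_frame(name): name is "side" or "top"; returns the picture (480x640x3 uint8, red, green, blue); there is no depth.
- camera_info(name): a dict with "K" (3x3 intrinsics, pixels), "rvec" (rotation vector, rad) and "tvec" (3), from world to camera coordinates, as OpenCV has them. Camera axes: x right, y down, z forward; pixel columns grow to the right and rows downward; lengths in m; the calibration is good to about 2 mm. A picture is of the moment at which its call begins. camera_info takes no time and is no camera call.
- job_done(): hands the job in, once; it reports no verdict.
The state is a dict: "time_s": time; "joint_pos": joint angles; "qvel": joint speeds; "joint_efforts": joint torques, N m; "tool_pos": TCP position; "eef_rot": TCP orientation; "ft_force": force on the tool from outside, world axes, zero at the start; "ft_torque": the same for the moment, N m; "width": opening from 0.0 (shut) to 1.0 (fully open).
Only numpy, scipy, OpenCV 4.12 (cv2) and the standard library are available. Lean on these libraries where they do the work, as an engineer would, in place of code of your own. Each camera call takes 0.05 s, during which the arm holds its last target.

## Working session

There is one attempt and no reset: what is moved stays moved. The work goes in short steps, Python scripts to look and compute and a tool call to move; the robot and the scene stay as the last step left them, time stands still between calls to the robot, and variables do not carry over. Pictures are saved under pics/ and viewed, and the job is handed in when it is done.

Besides the shell and the picture viewer there is one more tool, called in YAML: its name, and indented under it one key for each argument. drive_tool: Moves the arm, as the interface text tells. Its arguments: {"type":"object","properties":{"motion":{"type":"array","items":{"type":"array"}},"force":{"type":"number"}},"required":["motion"]}

```bash
ls; mkdir -p pics; python3 - <<'E'
from bench import *
import cv2
print(get_obs())
for n in("side","top"):
    cv2.imwrite(f"pics/{n}0.png",grab_frame(n)[:,:,::-1]); print(n,camera_info(n))
E
```

```text
pics
{'time_s': 0.0, 'joint_pos': array([-1.16752125,  0.61590696, -0.0126236 ,  1.42493999,  0.00811687,
        1.1034029 , -0.04041749]), 'qvel': array([ 0.00047312,  0.0015077 , -0.00048239,  0.00029506,  0.00124264,
       -0.00037848,  0.00155258]), 'joint_efforts': array([ 4.47760681e-05, -4.58926892e+01,  2.09126892e-01, -1.65746301e+01,
       -6.10478385e-02,  2.06710305e-02,  2.48695897e-04]), 'tool_pos': array([0.2704943 , 0.59016783, 0.2254755 ]), 'eef_rot': array([ 0.14985588,  0.69102708, -0.15166388,  0.69066841]), 'ft_force': array([-0.44768309, -0.45565681, -1.0528432 ]), 'ft_torque': array([ 0.01359587, -0.03671249, -0.08249349]), 'width': 0.9998756925947326}
side {'K': array([[612.57364977,   0.        , 316.45794299],
       [  0.        , 612.57364977, 241.73729203],
       [  0.        ,   0.        ,   1.        ]]), 'rvec': array([ 0.78250848, -2.80756479,  0.71752366]), 'tvec': array([0.51588182, 0.22885498, 1.11025052])}
top {'K': array([[575.2166031 ,   0.        , 322.98573985],
       [  0.        , 575.2166031 , 242.63149255],
       [  0.        ,   0.        ,   1.        ]]), 'rvec': array([ 2.12791561, -2.1780536 ,  0.11170612]), 'tvec': array([0.06715629, 0.58795442, 1.39308773])}
```

View pics/top0.png

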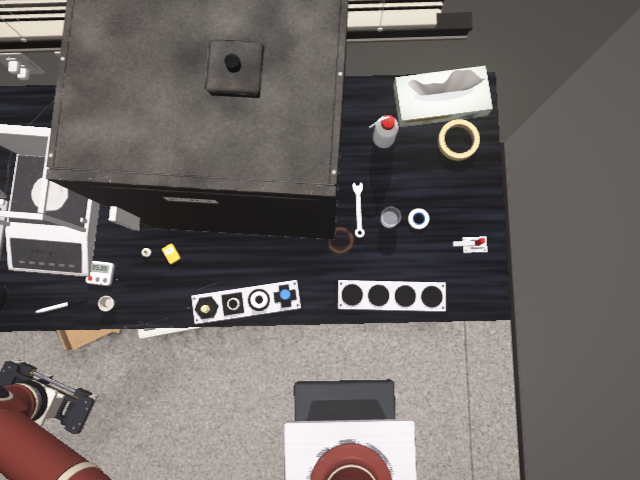

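View pics/side0.png

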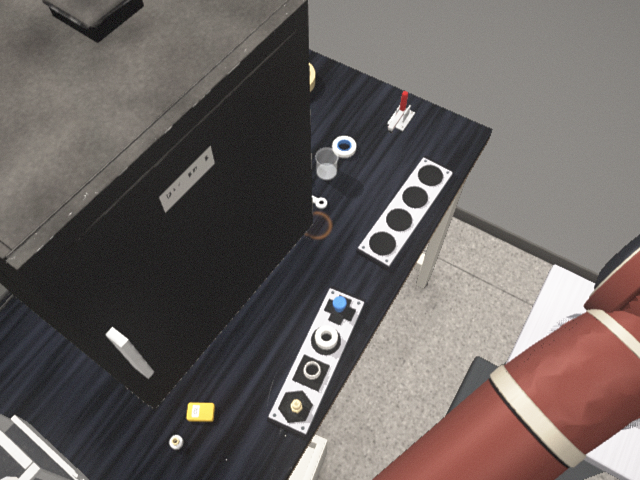

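```bash
python3 - <<'E'
import cv2
a=cv2.imread("pics/top0.png")[265:335,180:460]
cv2.imwrite("pics/topz.png",cv2.resize(a[:,:140],None,fx=5.6,fy=5.6,interpolation=cv2.INTER_CUBIC))
cv2.imwrite("pics/topz2.png",cv2.resize(a[:,140:],None,fx=5.6,fy=5.6,interpolation=cv2.INTER_CUBIC))
b=cv2.imread("pics/side0.png")
cv2.imwrite("pics/sidez.png",cv2.resize(b[285:435,265:370],None,fx=4,fy=4,interpolation=cv2.INTER_CUBIC))
cv2.imwrite("pics/sidez2.png",cv2.resize(b[150:270,350:460],None,fx=4,fy=4,interpolation=cv2.INTER_CUBIC))
E
```

```text
(no output)
```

View pics/topz.png

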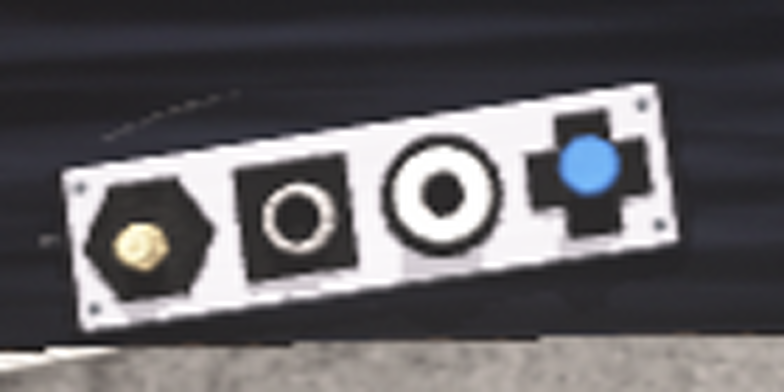

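View pics/sidez.png

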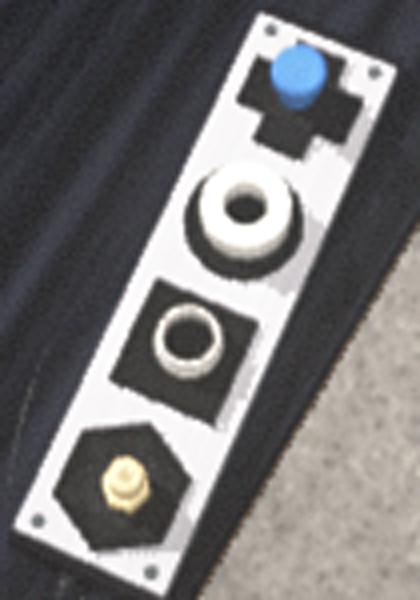

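View pics/topz2.png

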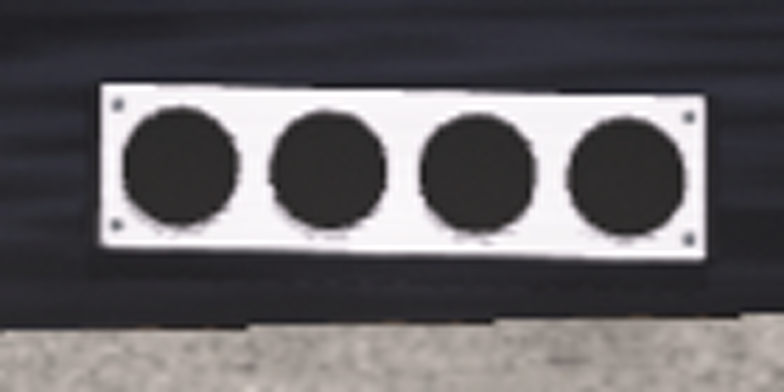

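View pics/sidez2.png

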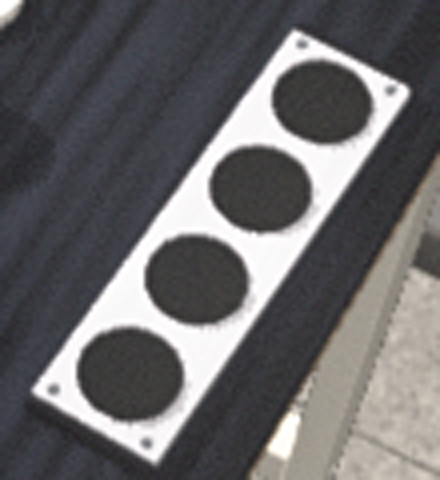

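```bash
cat > h.py <<'E'
from bench import *
import numpy as np, cv2
from scipy.spatial.transform import Rotation as R
def ray(n,px,z):
    c=camera_info(n);Rm=cv2.Rodrigues(np.array(c["rvec"]))[0];t=np.array(c["tvec"])
    C=-Rm.T@t; d=Rm.T@np.linalg.inv(c["K"])@np.array([px[0],px[1],1.])
    return (C+d*(z-C[2])/d[2])
def proj(n,P):
    c=camera_info(n);return cv2.projectPoints(np.array(P,float).reshape(-1,3),np.array(c["rvec"]),np.array(c["tvec"]),np.array(c["K"]),None)[0].reshape(-1,2)
E
python3 - <<'E'
from h import *
np.set_printoptions(precision=4,suppress=True)
for n in("top","side"):
    c=camera_info(n);Rm=cv2.Rodrigues(np.array(c["rvec"]))[0];print(n,-Rm.T@c["tvec"])
T=lambda u,v,o:((u+.5)/5.6-.5+o,(v+.5)/5.6-.5+265)
S=lambda u,v,a,b:((u+.5)/4-.5+a,(v+.5)/4-.5+b)
L=[("pad1",T(180,167,320),S(130,374,350,150),.016),("pad2",T(328,170,320),S(197,279,350,150),.016),("pad3",T(478,174,320),S(261,188,350,150),.016),("pad4",T(626,177,320),S(322,101,350,150),.016),
("union",T(138,243,180),S(126,468,265,285),.044),("nut",T(299,218,180),S(189,336,265,285),.029),("ring",T(442,195,180),S(247,207,265,285),.034),("stop",T(588,164,180),S(299,66,265,285),.044)]
for k,t,s,z in L: print(k,ray("top",t,z)[:2],ray("side",s,z)[:2])
# rail corners
for k,p in zip("lb lf rf rb".split(),[(64,171),(82,330),(680,240),(658,84)]): print("strip",k,ray("top",T(*p,180),.012)[:2])
for k,p in zip("lb lf rf rb".split(),[(100,84),(100,247),(706,259),(707,96)]): print("asm",k,ray("top",T(*p,320),.012)[:2])
for k,p in zip("lb lf rf rb".split(),[(15,528),(165,597),(396,72),(260,12)]): print("strip side",k,ray("side",S(*p,265,285),.012)[:2])
E
```

```text
top [0.42   0.034  1.4537]
side [0.2619 0.5494 1.0866]
pad1 [ 0.4602 -0.0149] [ 0.4592 -0.0145]
pad2 [ 0.4574 -0.0805] [ 0.4562 -0.0805]
pad3 [ 0.4541 -0.1469] [ 0.4532 -0.1464]
pad4 [ 0.4513 -0.2123] [ 0.4503 -0.2121]
union [0.4346 0.3471] [0.4335 0.346 ]
nut [0.4441 0.2792] [0.4432 0.2794]
ring [0.4527 0.2153] [0.451  0.2162]
stop [0.4645 0.15  ] [0.4637 0.1483]
strip lb [0.4677 0.3875]
strip lf [0.397  0.3791]
strip rf [0.4308 0.1121]
strip rb [0.5004 0.1208]
asm lb [0.4981 0.0196]
asm lf [0.4257 0.0215]
asm rf [ 0.4144 -0.2467]
asm rb [ 0.4865 -0.2506]
strip side lb [0.4661 0.3866]
strip side lf [0.3953 0.3777]
strip side rf [0.429  0.1149]
strip side rb [0.5001 0.1214]
```

```bash
cat >> h.py <<'E'
np.set_printoptions(precision=4,suppress=True)
def plan(pos,yaw):
    o=get_obs();p=o["tool_pos"];M=R.from_quat(o["eef_rot"]).as_matrix()
    best=None
    for s in(1,-1):
        y=s*np.array([np.cos(yaw),np.sin(yaw),0]);x=np.array([0,0,-1.]);T=np.c_[x,y,np.cross(x,y)]
        rv=R.from_matrix(M.T@T).as_rotvec()
        if best is None or np.linalg.norm(rv)<np.linalg.norm(best[0]): best=(rv,T)
    rv,T=best
    print("t",o["time_s"],"pos",p,"w",o["width"],"F",o["ft_force"],"q7",o["joint_pos"][6])
    print("turn units",rv/.15,"shift in target frame, units",T.T@(np.array(pos)-p)/.03)
    print("target axes y",T[:,1],"z",T[:,2])
E
python3 - <<'E'
from h import *
plan([.434,.3466,.11],.129)
E
```

```text
t 0.1 pos [0.2705 0.5903 0.2256] w 1.0044030019928418 F [0.0239 0.3677 0.3405] q7 -0.04039282195382988
turn units [6.7474 0.0081 0.0139] shift in target frame, units [3.8536 4.3588 8.7554]
target axes y [0.9917 0.1286 0.    ] z [ 0.1286 -0.9917  0.    ]
```

drive_tool:
  motion:
    - [1,[0,0,0],[1,0,0]]
    - [1,[0,0,0],[1,0,0]]
    - [1,[0,0,0],[1,0,0]]
    - [1,[0,0,0],[1,0,0]]
    - [1,[0,0,0],[1,0,0]]
    - [1,[0,0,0],[1,0,0]]
    - [1,[0,0,0],[0.75,0,0]]
    - [1,[0.2,0.5,0.97],[0,0,0]]
    - [1,[0.2,0.5,0.97],[0,0,0]]
    - [1,[0.2,0.5,0.97],[0,0,0]]
    - [1,[0.2,0.5,0.97],[0,0,0]]
    - [1,[0.2,0.5,0.97],[0,0,0]]
  force: 15

```text
time_s: 1.6
tool_pos: [0.3641, 0.455, 0.196]
eef_rot: [0.466, 0.531, -0.467, 0.531]
ft_force: [0.0, 0.3, -0.2]
width: 0.997
```

drive_tool:
  motion:
    - [1,[0.5,0.45,0.97],[0,0,0]]
    - [1,[0.5,0.45,0.97],[0,0,0]]
    - [1,[0.6,0.45,0.97],[0,0,0]]
    - [1,[0.6,0.45,0.97],[0,0,0]]
    - [1,[0,0,0],[0,0,0]]
    - [1,[0,0,0],[0,0,0]]

```text
time_s: 2.35
tool_pos: [0.4318, 0.3488, 0.1307]
eef_rot: [0.467, 0.532, -0.467, 0.531]
ft_force: [-0.7, 1.4, 0.1]
width: 1.001
```

```bash
python3 - <<'E'
from h import *
plan([.434,.3466,.027],.129)
cv2.imwrite("pics/s1.png",grab_frame("side")[:,:,::-1]);cv2.imwrite("pics/t1.png",grab_frame("top")[:,:,::-1])
E
```

```text
t 2.35 pos [0.4318 0.3488 0.1307] w 1.0014757813621087 F [-0.7492  1.3854  0.0931] q7 -0.4079675298185382
turn units [ 0.0035 -0.0066  0.0037] shift in target frame, units [3.4569 0.065  0.0812]
target axes y [0.9917 0.1286 0.    ] z [ 0.1286 -0.9917  0.    ]
```

View pics/s1.png

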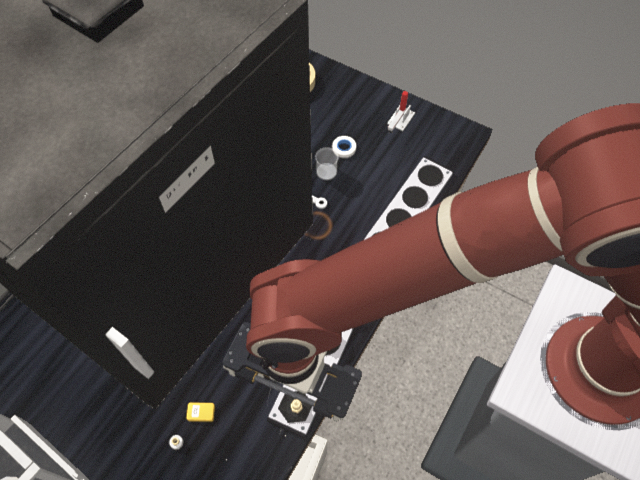

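View pics/t1.png

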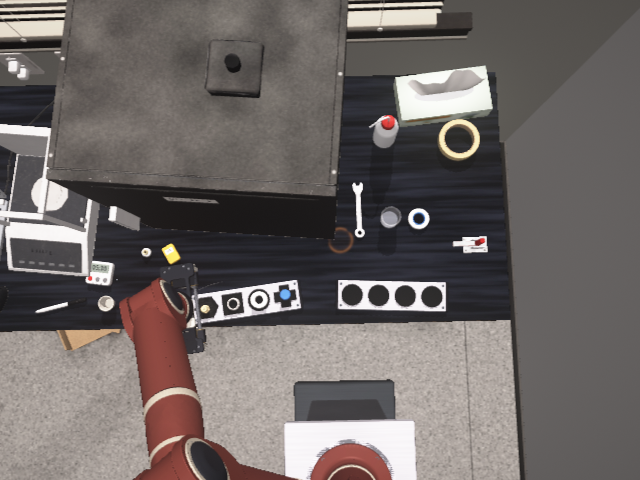

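drive_tool:
  motion:
    - [0.3,[0.8,0.05,0.08],[0,0,0]]
    - [0,[0.8,0,0],[0,0,0]]
    - [0,[0.8,0,0],[0,0,0]]
    - [0,[0.6,0,0],[0,0,0]]
    - [0,[0.25,0,0],[0,0,0]]
    - [0,[0.15,0,0],[0,0,0]]
    - [0,[0,0,0],[0,0,0]]
    - [0,[0,0,0],[0,0,0]]

```text
time_s: 3.45
tool_pos: [0.4345, 0.3458, 0.0293]
eef_rot: [0.467, 0.531, -0.466, 0.531]
ft_force: [-0.4, 1.1, -0.2]
width: 0.505
```

```bash
python3 - <<'E'
from h import *
plan([.434,.3466,.026],.129)
cv2.imwrite("pics/s2.png",cv2.resize(grab_frame("side")[320:470,200:400,::-1],None,fx=4,fy=4))
E
```

```text
t 3.45 pos [0.4345 0.3458 0.0293] w 0.5048659257833045 F [-0.4402  1.136  -0.215 ] q7 -0.3610537992577084
turn units [-0.0024 -0.0047 -0.0074] shift in target frame, units [ 0.1103 -0.0126 -0.0271]
target axes y [0.9917 0.1286 0.    ] z [ 0.1286 -0.9917  0.    ]
```

View pics/s2.png

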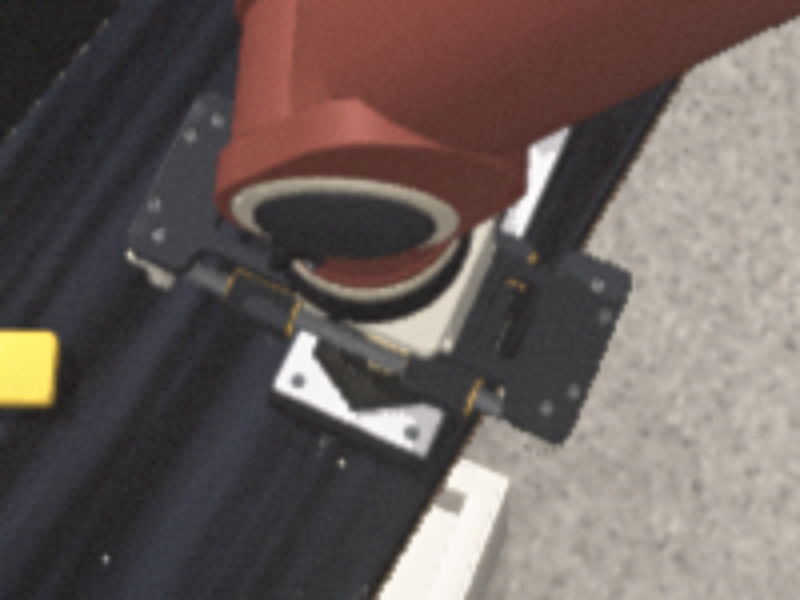

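drive_tool:
  motion:
    - [0,[0.12,0,0],[0,0,0]]
    - [0,[0,0,0],[0,0,0]]
    - [-1,[0,0,0],[0,0,0]]
    - [-1,[0,0,0],[0,0,0]]
    - [-1,[0,0,0],[0,0,0]]
    - [-1,[0,0,0],[0,0,0]]
    - [-1,[0,0,0],[0,0,0]]
    - [-1,[0,0,0],[0,0,0]]

```text
time_s: 4.5
tool_pos: [0.4342, 0.3455, 0.0251]
eef_rot: [0.467, 0.531, -0.467, 0.531]
ft_force: [0.2, -0.3, -0.3]
width: 0.222
```

drive_tool:
  motion:
    - [-1,[-0.3,0,0],[0,0,0]]
    - [-1,[-0.9,0,0],[0,0,0]]
    - [-1,[-1,0,0],[0,0,0]]
    - [-1,[-1,0,0],[0,0,0]]
    - [-1,[0,0.5,0],[0.6,0,0]]
    - [-1,[0,0.5,0],[0.56,0,0]]
    - [-1,[0,0,0],[0,0,0]]

```text
time_s: 5.38
tool_pos: [0.4649, 0.3476, 0.1215]
eef_rot: [0.512, 0.488, -0.511, 0.489]
ft_force: [-0.3, -0.7, -0.9]
width: 0.222
```

```bash
python3 - <<'E'
from h import *
plan([.4508,-.2132,.12],-.045)
cv2.imwrite("pics/s3.png",cv2.resize(grab_frame("side")[280:450,230:400,::-1],None,fx=3.5,fy=3.5))
E
```

```text
t 5.375 pos [0.4649 0.3476 0.1215] w 0.22162467284353565 F [-0.328  -0.6753 -0.9352] q7 -0.5051384566127582
turn units [-0.0048  0.0006 -0.0085] shift in target frame, units [ 0.0502  0.3724 18.695 ]
target axes y [ 0.999 -0.045  0.   ] z [-0.045 -0.999 -0.   ]
```

View pics/s3.png

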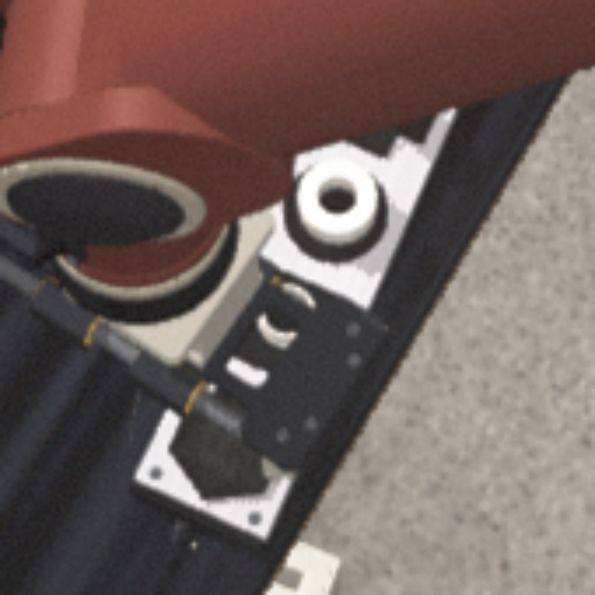

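drive_tool:
  motion:
    - [-1,[0,0,0.7],[0,0,0]]
    - [-1,[0,0,1],[0,0,0]]
    - [-1,[0,0,1],[0,0,0]]
    - [-1,[0,0,1],[0,0,0]]
    - [-1,[0,0,1],[0,0,0]]
    - [-1,[0,0,1],[0,0,0]]
    - [-1,[0,0,1],[0,0,0]]
    - [-1,[0,0,1],[0,0,0]]
    - [-1,[0,0,1],[0,0,0]]
    - [-1,[0,0,1],[0,0,0]]
    - [-1,[0,0,1],[0,0,0]]
    - [-1,[0,0,1],[0,0,0]]

```text
time_s: 6.92
tool_pos: [0.4462, -0.0046, 0.1212]
eef_rot: [-0.511, -0.489, 0.512, -0.488]
ft_force: [1.0, 0.4, -0.8]
width: 0.225
```

drive_tool:
  motion:
    - [-1,[0,0.1,1],[0,0,0]]
    - [-1,[0,0.1,1],[0,0,0]]
    - [-1,[0,0.1,1],[0,0,0]]
    - [-1,[0,0.07,1],[0,0,0]]
    - [-1,[0,0,1],[0,0,0]]
    - [-1,[0,0,1],[0,0,0]]
    - [-1,[0,0,1],[0,0,0]]
    - [-1,[0,0,0],[0,0,0]]
    - [-1,[0,0,0],[0,0,0]]
    - [-1,[0,0,0],[0,0,0]]

```text
time_s: 8.18
tool_pos: [0.4493, -0.2114, 0.121]
eef_rot: [0.511, 0.49, -0.511, 0.489]
ft_force: [-0.1, 0.1, -0.2]
width: 0.22
```

```bash
python3 - <<'E'
from h import *
plan([.4508,-.2132,.0265],-.045)
cv2.imwrite("pics/s4.png",cv2.resize(grab_frame("side")[100:280,330:500,::-1],None,fx=3.2,fy=3.2))
cv2.imwrite("pics/t4.png",grab_frame("top")[:,:,::-1])
E
```

```text
t 8.175 pos [ 0.4493 -0.2114  0.121 ] w 0.21958359682931836 F [-0.1245  0.0774 -0.2134] q7 0.5281731655795363
turn units [ 0.0125 -0.0072  0.0044] shift in target frame, units [3.1504 0.0523 0.0579]
target axes y [ 0.999 -0.045  0.   ] z [-0.045 -0.999 -0.   ]
```

View pics/s4.png

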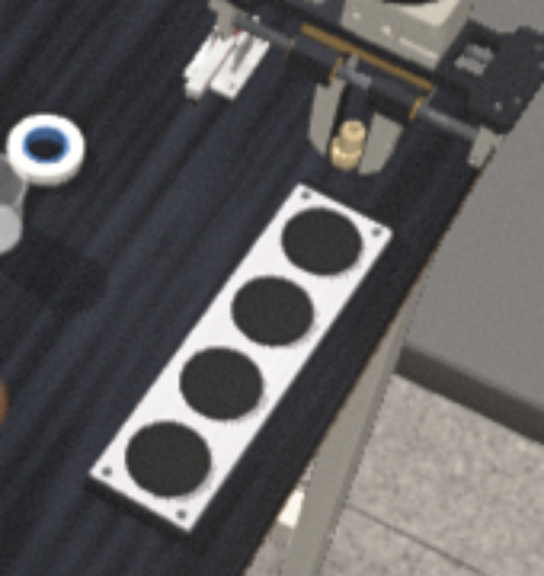

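View pics/t4.png

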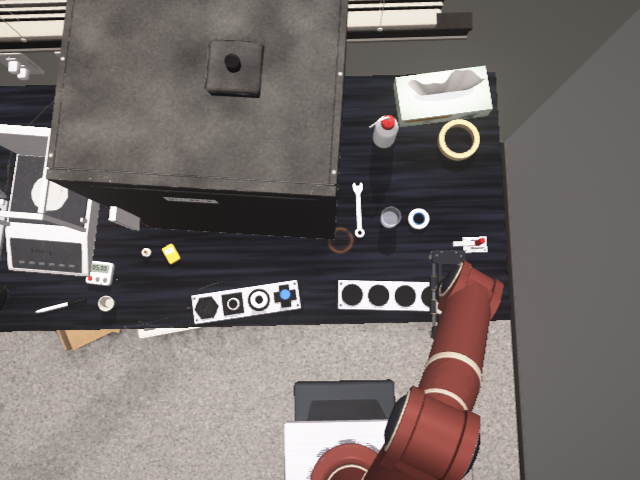

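drive_tool:
  motion:
    - [-1,[0.8,0.05,0.06],[0,0,0]]
    - [-1,[0.9,0,0],[0,0,0]]
    - [-1,[0.8,0,0],[0,0,0]]
    - [-1,[0.4,0,0],[0,0,0]]
    - [-1,[0.15,0,0],[0,0,0]]
    - [-1,[0,0,0],[0,0,0]]
    - [-1,[0,0,0],[0,0,0]]

```text
time_s: 9.15
tool_pos: [0.4515, -0.2151, 0.0303]
eef_rot: [0.511, 0.488, -0.511, 0.489]
ft_force: [-0.3, -0.5, -0.3]
width: 0.22
```

```bash
python3 - <<'E'
from h import *
plan([.4508,-.2132,.0255],-.045)
cv2.imwrite("pics/s5.png",cv2.resize(grab_frame("side")[100:280,330:500,::-1],None,fx=3.2,fy=3.2))
E
```

```text
t 9.15 pos [ 0.4515 -0.2151  0.0303] w 0.21977684255896546 F [-0.3241 -0.4664 -0.2665] q7 0.5728466817483641
turn units [-0.0024  0.0043 -0.0095] shift in target frame, units [ 0.1595 -0.0268 -0.0606]
target axes y [ 0.999 -0.045  0.   ] z [-0.045 -0.999 -0.   ]
```

View pics/s5.png

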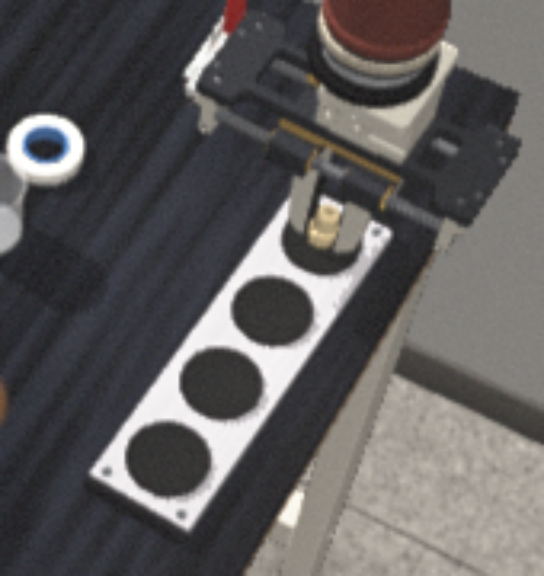

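drive_tool:
  motion:
    - [-1,[0.13,-0.03,-0.06],[0,0,0]]
    - [-1,[0,0,0],[0,0,0]]
    - [-1,[0.02,0,0],[0,0,0]]
    - [-1,[0,0,0],[0,0,0]]

```text
time_s: 9.7
tool_pos: [0.4502, -0.213, 0.0251]
eef_rot: [-0.511, -0.488, 0.511, -0.489]
ft_force: [0.2, -0.5, -0.8]
width: 0.221
```

Release, then lift.

drive_tool:
  motion:
    - [-0.3,[0,0,0],[0,0,0]]
    - [-0.2,[0,0,0],[0,0,0]]
    - [-0.1,[0,0,0],[0,0,0]]
    - [0,[0,0,0],[0,0,0]]
    - [0,[-0.3,0,0],[0,0,0]]
    - [0,[-0.9,0,0],[0,0,0]]
    - [0,[-1,0,0],[0,0,0]]
    - [0,[-1,0,0],[0,0,0]]
    - [0,[-0.5,0,-1],[0,0,0]]
    - [0,[0,0,-1],[0,0,0]]
    - [0,[0,0,-1],[0,0,0]]
    - [0,[0,0,-1],[0,0,0]]

```text
time_s: 11.2
tool_pos: [0.4557, -0.0922, 0.1368]
eef_rot: [0.511, 0.488, -0.511, 0.489]
ft_force: [-0.6, 0.5, 0.2]
width: 0.501
```

```bash
python3 - <<'E'
from h import *
plan([.452,.279,.12],.129)
f=grab_frame("side")[:,:,::-1]
cv2.imwrite("pics/s6.png",cv2.resize(f[100:280,330:500],None,fx=3.2,fy=3.2))
print(proj("side",[[.4508,-.2122,.016],[.4508,-.2122,.044],[.4508,-.2122,.028]]))
E
```

```text
t 11.2 pos [ 0.4557 -0.0922  0.1368] w 0.5012748686997347 F [-0.6167  0.5023  0.1567] q7 0.29065388145310456
turn units [-1.1639  0.0005 -0.0061] shift in target frame, units [  0.559    1.4705 -12.2851]
target axes y [0.9917 0.1286 0.    ] z [ 0.1286 -0.9917  0.    ]
[[429.9503 174.7298]
 [432.0505 166.9529]
 [430.8406 171.4332]]
```

View pics/s6.png

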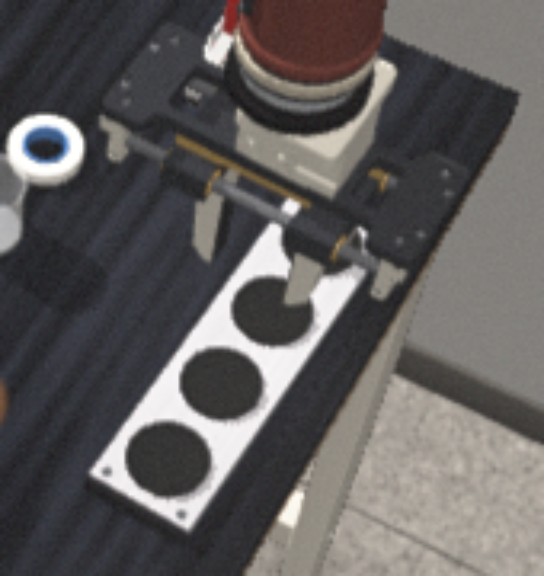

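drive_tool:
  motion:
    - [0,[0,0,0],[-0.6,0,0]]
    - [0,[0,0,0],[-0.56,0,0]]
    - [0,[0,0.1,-1],[0,0,0]]
    - [0,[0,0.1,-1],[0,0,0]]
    - [0,[0,0.1,-1],[0,0,0]]
    - [0,[0,0.1,-1],[0,0,0]]
    - [0,[0,0.1,-1],[0,0,0]]
    - [0,[0,0.1,-1],[0,0,0]]
    - [0,[0,0.1,-1],[0,0,0]]
    - [0,[0,0.1,-1],[0,0,0]]
    - [0,[0,0.1,-1],[0,0,0]]
    - [0,[0,0.1,-1],[0,0,0]]

```text
time_s: 12.75
tool_pos: [0.447, 0.209, 0.1366]
eef_rot: [0.467, 0.531, -0.467, 0.531]
ft_force: [0.3, 0.1, -0.3]
width: 0.5
```

drive_tool:
  motion:
    - [0,[0.2,0.1,-1],[0,0,0]]
    - [0,[0.3,0.1,-1],[0,0,0]]
    - [0,[0.3,0,0],[0,0,0]]
    - [0,[0,0,0],[0,0,0]]
    - [0,[0,0,0],[0,0,0]]

```text
time_s: 13.38
tool_pos: [0.4456, 0.2668, 0.1124]
eef_rot: [0.467, 0.53, -0.468, 0.531]
ft_force: [-0.4, -0.4, 0.1]
width: 0.499
```

```bash
python3 - <<'E'
from h import *
plan([.4437,.2793,.026],.129)
f=grab_frame("side")[:,:,::-1]
cv2.imwrite("pics/s7.png",f)
E
```

```text
t 13.375 pos [0.4456 0.2668 0.1124] w 0.4989971070846362 F [-0.3867 -0.3717  0.0748] q7 -0.2833947145154375
turn units [-0.02    0.0057 -0.0008] shift in target frame, units [ 2.8792 -0.011  -0.4204]
target axes y [0.9917 0.1286 0.    ] z [ 0.1286 -0.9917  0.    ]
```

View pics/s7.png

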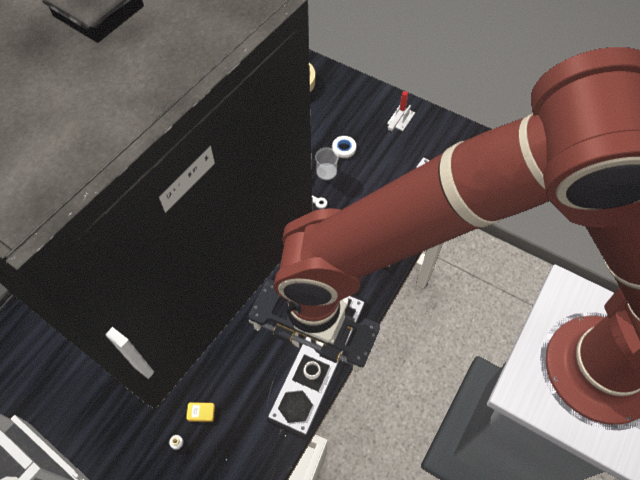

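drive_tool:
  motion:
    - [0,[0,0,-0.42],[0,0,0]]
    - [0,[0.8,0,0],[0,0,0]]
    - [0,[0.8,0,0],[0,0,0]]
    - [0,[0.7,0,0],[0,0,0]]
    - [0,[0.4,0,0],[0,0,0]]
    - [0,[0.1,0,0],[0,0,0]]
    - [0,[0,0,0],[0,0,0]]
    - [0,[0,0,0],[0,0,0]]

```text
time_s: 14.42
tool_pos: [0.4441, 0.2814, 0.0288]
eef_rot: [0.467, 0.531, -0.466, 0.531]
ft_force: [0.5, 0.1, -0.6]
width: 0.499
```

```bash
python3 - <<'E'
from h import *
plan([.4437,.2793,.026],.129)
E
```

```text
t 14.425 pos [0.4441 0.2814 0.0288] w 0.498851347132281 F [ 0.5205  0.0639 -0.5715] q7 -0.27031394415156346
turn units [-0.0036 -0.0044 -0.0089] shift in target frame, units [ 0.092  -0.0208  0.0665]
target axes y [0.9917 0.1286 0.    ] z [ 0.1286 -0.9917  0.    ]
```

drive_tool:
  motion:
    - [0,[0.1,0,0.05],[0,0,0]]
    - [0,[0,0,0],[0,0,0]]
    - [-1,[0,0,0],[0,0,0]]
    - [-1,[0,0,0],[0,0,0]]
    - [-1,[0,0,0],[0,0,0]]
    - [-1,[0,0,0],[0,0,0]]
    - [-1,[0,0,0],[0,0,0]]

```text
time_s: 15.3
tool_pos: [0.4439, 0.2796, 0.0251]
eef_rot: [0.467, 0.531, -0.467, 0.531]
ft_force: [-0.6, -0.7, 0.3]
width: 0.307
```

```bash
python3 - <<'E'
from h import *
print([get_obs()["tool_pos"] for _ in range(3)])
print(get_obs()["width"]*93)
E
```

```text
[array([0.4439, 0.2796, 0.0251]), array([0.4439, 0.2796, 0.0251]), array([0.4439, 0.2796, 0.0251])]
28.59429316660503
```

drive_tool:
  motion:
    - [-1,[0,0,0],[0,0,0]]
    - [-1,[-0.3,0,0],[0,0,0]]
    - [-1,[-0.9,0,0],[0,0,0]]
    - [-1,[-1,0,0],[0,0,0]]
    - [-1,[-1,0,0],[0,0,0]]
    - [-1,[0,0.2,0],[0.6,0,0]]
    - [-1,[0,0.2,0],[0.56,0,0]]
    - [-1,[0,0,0],[0,0,0]]

```text
time_s: 16.3
tool_pos: [0.4559, 0.2805, 0.1215]
eef_rot: [0.511, 0.489, -0.511, 0.489]
ft_force: [-0.1, -0.0, -0.3]
width: 0.303
```

```bash
python3 - <<'E'
from h import *
plan([.4537,-.1467,.12],-.045)
cv2.imwrite("pics/s8.png",cv2.resize(grab_frame("side")[280:450,230:400,::-1],None,fx=3.5,fy=3.5))
E
```

```text
t 16.3 pos [0.4559 0.2805 0.1215] w 0.3027413919598765 F [-0.0564 -0.0408 -0.3025] q7 -0.42527359290850625
turn units [ 0.0014 -0.0006 -0.0039] shift in target frame, units [ 0.0506  0.5674 14.2295]
target axes y [ 0.999 -0.045  0.   ] z [-0.045 -0.999 -0.   ]
```

View pics/s8.png

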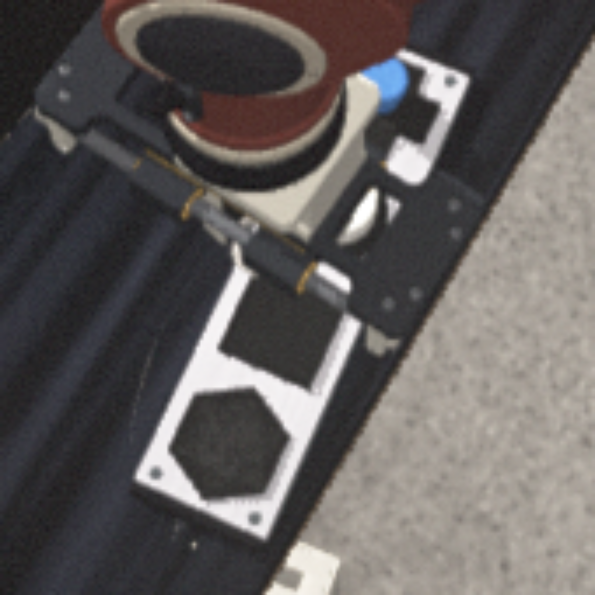

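drive_tool:
  motion:
    - [-1,[0,0.1,0.7],[0,0,0]]
    - [-1,[0,0.1,1],[0,0,0]]
    - [-1,[0,0.1,1],[0,0,0]]
    - [-1,[0,0.1,1],[0,0,0]]
    - [-1,[0,0.1,1],[0,0,0]]
    - [-1,[0,0.07,1],[0,0,0]]
    - [-1,[0,0,1],[0,0,0]]
    - [-1,[0,0,1],[0,0,0]]
    - [-1,[0,0,1],[0,0,0]]
    - [-1,[0,0,1],[0,0,0]]
    - [-1,[0,0,1],[0,0,0]]
    - [-1,[0,0,1],[0,0,0]]

```text
time_s: 17.85
tool_pos: [0.4554, -0.0733, 0.1211]
eef_rot: [-0.511, -0.488, 0.512, -0.488]
ft_force: [0.1, -0.1, -0.6]
width: 0.305
```

drive_tool:
  motion:
    - [-1,[0,0,1],[0,0,0]]
    - [-1,[0,0,1],[0,0,0]]
    - [-1,[0,0,0.5],[0,0,0]]
    - [-1,[0,0,0],[0,0,0]]
    - [-1,[0,0,0],[0,0,0]]
    - [-1,[0,0,0],[0,0,0]]

```text
time_s: 18.6
tool_pos: [0.4535, -0.1444, 0.121]
eef_rot: [0.511, 0.489, -0.511, 0.489]
ft_force: [-0.2, 0.6, -0.7]
width: 0.306
```

```bash
python3 - <<'E'
from h import *
plan([.4537,-.1467,.026],-.045)
cv2.imwrite("pics/s9.png",cv2.resize(grab_frame("side")[100:280,330:500,::-1],None,fx=3.2,fy=3.2))
E
```

```text
t 18.6 pos [ 0.4535 -0.1444  0.121 ] w 0.30553632294256194 F [-0.2033  0.6423 -0.7018] q7 0.39132524286447623
turn units [ 0.0135 -0.0051  0.0024] shift in target frame, units [3.1662 0.0097 0.078 ]
target axes y [ 0.999 -0.045  0.   ] z [-0.045 -0.999 -0.   ]
```

View pics/s9.png

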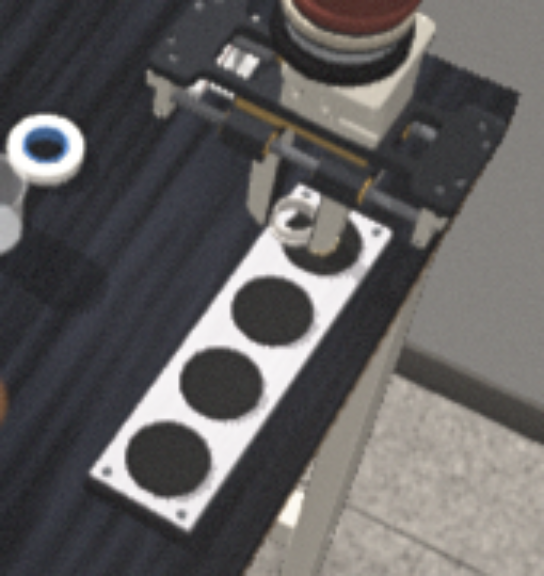

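drive_tool:
  motion:
    - [-1,[0.8,0.01,0.04],[0,0,0]]
    - [-1,[0.9,0,0],[0,0,0]]
    - [-1,[0.8,0,0],[0,0,0]]
    - [-1,[0.4,0,0],[0,0,0]]
    - [-1,[0.15,0,0],[0,0,0]]
    - [-1,[0.1,0,0],[0,0,0]]
    - [-1,[0,0,0],[0,0,0]]
    - [-1,[0,0,0],[0,0,0]]

```text
time_s: 19.65
tool_pos: [0.4541, -0.1471, 0.0271]
eef_rot: [0.511, 0.488, -0.511, 0.489]
ft_force: [0.9, -0.2, -0.9]
width: 0.308
```

```bash
python3 - <<'E'
from h import *
plan([.4537,-.1467,.0255],-.045)
cv2.imwrite("pics/s10.png",cv2.resize(grab_frame("side")[100:280,330:500,::-1],None,fx=3.2,fy=3.2))
E
```

```text
t 19.65 pos [ 0.4541 -0.1471  0.0271] w 0.3080610591035892 F [ 0.8594 -0.2491 -0.8923] q7 0.44008685782813534
turn units [-0.0029  0.0021 -0.0074] shift in target frame, units [ 0.0526 -0.0124 -0.0137]
target axes y [ 0.999 -0.045  0.   ] z [-0.045 -0.999 -0.   ]
```

View pics/s10.png

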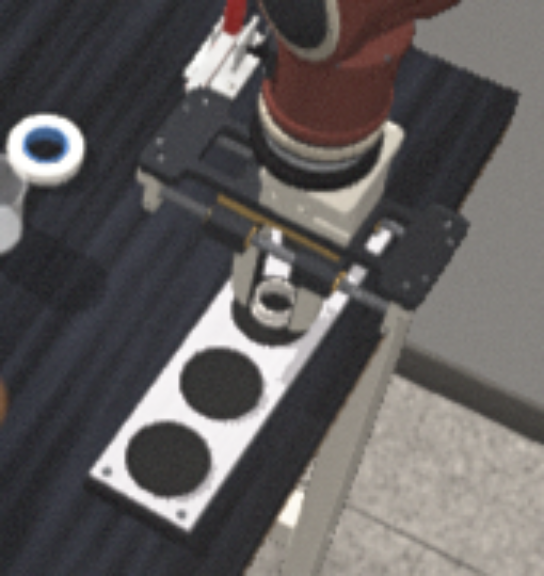

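drive_tool:
  motion:
    - [-1,[0.05,0,0],[0,0,0]]
    - [-1,[0,0,0],[0,0,0]]
    - [-0.2,[0,0,0],[0,0,0]]
    - [-0.1,[0,0,0],[0,0,0]]
    - [0,[0,0,0],[0,0,0]]
    - [0.1,[0,0,0],[0,0,0]]
    - [0.1,[-0.3,0,0],[0,0,0]]
    - [0.2,[-0.9,0,0],[0,0,0]]
    - [0.4,[-1,0,0],[0,0,0]]
    - [0.4,[-1,0,0],[0,0,0]]
    - [0.4,[-0.2,0,-1],[0,0,0]]
    - [0.4,[0,0,-1],[0,0,0]]

```text
time_s: 21.2
tool_pos: [0.4569, -0.0868, 0.1285]
eef_rot: [0.512, 0.487, -0.511, 0.489]
ft_force: [1.4, 0.1, -0.2]
width: 0.704
```

drive_tool:
  motion:
    - [0.4,[0,0,-1],[0,0,0]]
    - [0.4,[0,0,-1],[-0.6,0,0]]
    - [0.4,[0,0,-1],[-0.56,0,0]]
    - [0.4,[0,0.1,-1],[0,0,0]]
    - [0.4,[0,0.1,-1],[0,0,0]]
    - [0.4,[0,0.1,-1],[0,0,0]]
    - [0.4,[0,0.1,-1],[0,0,0]]

```text
time_s: 22.08
tool_pos: [0.4542, 0.1243, 0.1277]
eef_rot: [0.467, 0.531, -0.467, 0.531]
ft_force: [0.8, 0.3, -0.2]
width: 0.698
```

```bash
python3 - <<'E'
from h import *
plan([.4519,.2157,.1],.129)
f=grab_frame("side")[:,:,::-1]
cv2.imwrite("pics/s11.png",f)
g=grab_frame("top")[:,:,::-1]
cv2.imwrite("pics/t11.png",cv2.resize(g[265:335,320:460],None,fx=5.6,fy=5.6,interpolation=cv2.INTER_CUBIC))
E
```

```text
t 22.075 pos [0.4542 0.1243 0.1277] w 0.6979732948780841 F [ 0.7836  0.3242 -0.1916] q7 -0.028152405474147827
turn units [-0.0039 -0.0007 -0.0039] shift in target frame, units [ 0.9223  0.3152 -3.0298]
target axes y [0.9917 0.1286 0.    ] z [ 0.1286 -0.9917  0.    ]
```

View pics/s11.png

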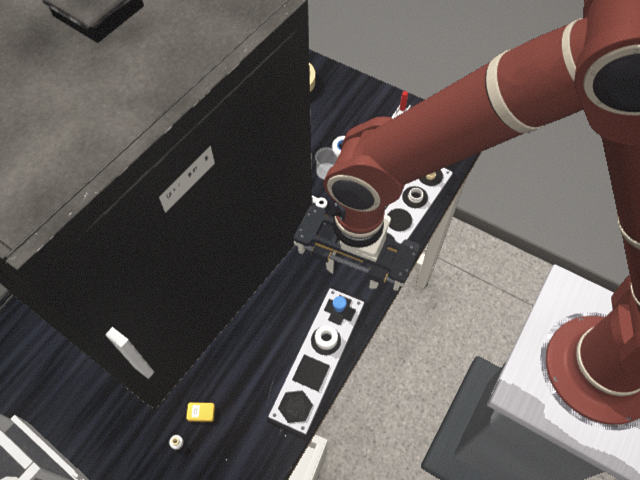

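View pics/t11.png

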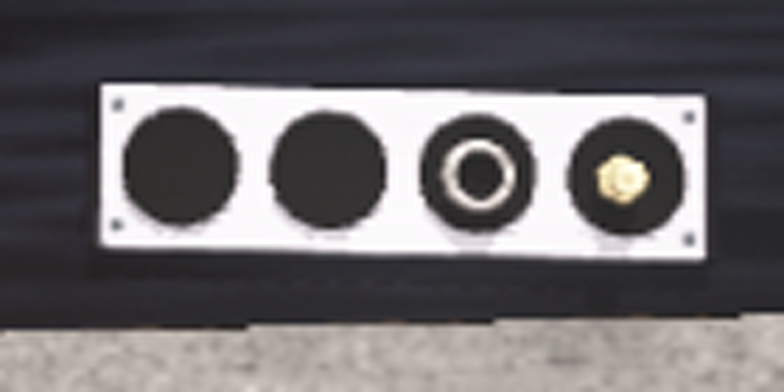

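drive_tool:
  motion:
    - [0.4,[0,0.1,-1],[0,0,0]]
    - [0.4,[0.3,0.1,-1],[0,0,0]]
    - [0.4,[0.4,0.05,-0.6],[0,0,0]]
    - [0.4,[0.3,0,0],[0,0,0]]
    - [0.4,[0,0,0],[0,0,0]]
    - [0.4,[0,0,0],[0,0,0]]
    - [0.4,[0,0,0],[0,0,0]]

```text
time_s: 23.05
tool_pos: [0.4522, 0.2009, 0.0974]
eef_rot: [0.467, 0.531, -0.467, 0.531]
ft_force: [0.2, -0.5, -0.1]
width: 0.695
```

```bash
python3 - <<'E'
from h import *
plan([.4519,.2157,.027],.129)
E
```

```text
t 23.05 pos [0.4522 0.2009 0.0974] w 0.6951943775713596 F [ 0.2018 -0.5018 -0.0791] q7 -0.15854977756336558
turn units [-0.0135  0.0012 -0.0039] shift in target frame, units [ 2.3467  0.0548 -0.4913]
target axes y [0.9917 0.1286 0.    ] z [ 0.1286 -0.9917  0.    ]
```

drive_tool:
  motion:
    - [0.4,[0,0.05,-0.47],[0,0,0]]
    - [0.4,[0.7,0,0],[0,0,0]]
    - [0.4,[0.7,0,0],[0,0,0]]
    - [0.4,[0.6,0,0],[0,0,0]]
    - [0.4,[0.25,0,0],[0,0,0]]
    - [0.4,[0,0,0],[0,0,0]]
    - [0.4,[0,0,0],[0,0,0]]

```text
time_s: 23.92
tool_pos: [0.4519, 0.2163, 0.0301]
eef_rot: [0.467, 0.531, -0.466, 0.531]
ft_force: [0.1, -0.4, -0.3]
width: 0.703
```

```bash
python3 - <<'E'
from h import *
plan([.4519,.2157,.027],.129)
E
```

```text
t 23.925 pos [0.4519 0.2163 0.0301] w 0.7026571952428342 F [ 0.1317 -0.4202 -0.2941] q7 -0.1540658142737401
turn units [-0.002  -0.0033 -0.008 ] shift in target frame, units [ 0.1049 -0.002   0.0208]
target axes y [0.9917 0.1286 0.    ] z [ 0.1286 -0.9917  0.    ]
```

drive_tool:
  motion:
    - [0.4,[0.1,0,0.02],[0,0,0]]
    - [0.2,[0,0,0],[0,0,0]]
    - [-1,[0,0,0],[0,0,0]]
    - [-1,[0,0,0],[0,0,0]]
    - [-1,[0,0,0],[0,0,0]]
    - [-1,[0,0,0],[0,0,0]]
    - [-1,[0,0,0],[0,0,0]]
    - [-1,[0,0,0],[0,0,0]]

```text
time_s: 24.92
tool_pos: [0.4517, 0.2153, 0.0266]
eef_rot: [0.467, 0.531, -0.467, 0.531]
ft_force: [-0.1, -0.4, 1.8]
width: 0.434
```

drive_tool:
  motion:
    - [-1,[-0.3,0,0],[0,0,0]]
    - [-1,[-0.9,0,0],[0,0,0]]
    - [-1,[-1,0,0],[0,0,0]]
    - [-1,[-0.9,0,0],[0,0,0]]
    - [-1,[0,0,0],[0.6,0,0]]
    - [-1,[0,0,0],[0.56,0,0]]
    - [-1,[0,0,0],[0,0,0]]

```text
time_s: 25.8
tool_pos: [0.4511, 0.2153, 0.1198]
eef_rot: [-0.511, -0.489, 0.511, -0.489]
ft_force: [0.4, -0.0, -0.6]
width: 0.433
```

```bash
python3 - <<'E'
from h import *
plan([.4568,-.0805,.12],-.045)
E
```

```text
t 25.8 pos [0.4511 0.2153 0.1198] w 0.4326034583561848 F [ 0.3527 -0.0041 -0.5662] q7 -0.3182611696823019
turn units [0.0046 0.0015 0.002 ] shift in target frame, units [-0.0055  0.6333  9.8405]
target axes y [ 0.999 -0.045  0.   ] z [-0.045 -0.999 -0.   ]
```

drive_tool:
  motion:
    - [-1,[0,0.15,0.6],[0,0,0]]
    - [-1,[0,0.15,1],[0,0,0]]
    - [-1,[0,0.15,1],[0,0,0]]
    - [-1,[0,0.15,1],[0,0,0]]
    - [-1,[0,0.03,1],[0,0,0]]
    - [-1,[0,0,1],[0,0,0]]
    - [-1,[0,0,1],[0,0,0]]
    - [-1,[0,0,1],[0,0,0]]
    - [-1,[0,0,1],[0,0,0]]
    - [-1,[0,0,0.8],[0,0,0]]
    - [-1,[0,0,0.44],[0,0,0]]
    - [-1,[0,0,0],[0,0,0]]

```text
time_s: 27.3
tool_pos: [0.4566, -0.0818, 0.1196]
eef_rot: [-0.512, -0.488, 0.512, -0.488]
ft_force: [0.0, 0.2, -1.2]
width: 0.434
```

drive_tool:
  motion:
    - [-1,[0,0,0],[0,0,0]]
    - [-1,[0,0,0],[0,0,0]]

```text
time_s: 27.55
tool_pos: [0.457, -0.0793, 0.1195]
eef_rot: [0.511, 0.489, -0.511, 0.489]
ft_force: [-0.7, 0.3, -0.6]
width: 0.438
```

```bash
python3 - <<'E'
from h import *
plan([.4568,-.0805,.027],-.045)
cv2.imwrite("pics/s12.png",cv2.resize(grab_frame("side")[100:280,330:500,::-1],None,fx=3.2,fy=3.2))
E
```

```text
t 27.55 pos [ 0.457  -0.0793  0.1195] w 0.43840012647923565 F [-0.7456  0.3259 -0.5918] q7 0.26430924078320184
turn units [ 0.012  -0.0036  0.0017] shift in target frame, units [ 3.0832 -0.006   0.0405]
target axes y [ 0.999 -0.045  0.   ] z [-0.045 -0.999 -0.   ]
```

View pics/s12.png

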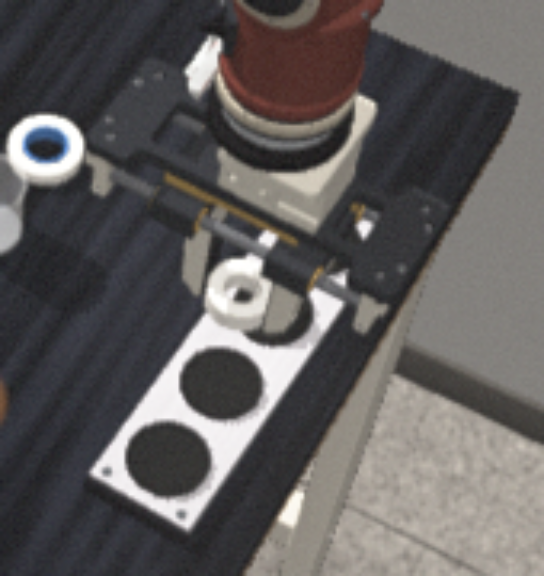

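drive_tool:
  motion:
    - [-1,[0.8,0,0.03],[0,0,0]]
    - [-1,[0.9,0,0],[0,0,0]]
    - [-1,[0.8,0,0],[0,0,0]]
    - [-1,[0.4,0,0],[0,0,0]]
    - [-1,[0.1,0,0],[0,0,0]]
    - [-1,[0.05,0,0],[0,0,0]]
    - [-1,[0,0,0],[0,0,0]]
    - [-1,[0,0,0],[0,0,0]]

```text
time_s: 28.6
tool_pos: [0.4573, -0.0814, 0.0286]
eef_rot: [0.511, 0.488, -0.511, 0.489]
ft_force: [-0.4, -0.6, -0.4]
width: 0.429
```

```bash
python3 - <<'E'
from h import *
plan([.4568,-.0805,.027],-.045)
E
```

```text
t 28.6 pos [ 0.4573 -0.0814  0.0286] w 0.4286955341310353 F [-0.3933 -0.6145 -0.4377] q7 0.31615855921285224
turn units [-0.0029  0.001  -0.0075] shift in target frame, units [ 0.0527 -0.0181 -0.0296]
target axes y [ 0.999 -0.045  0.   ] z [-0.045 -0.999 -0.   ]
```

drive_tool:
  motion:
    - [-1,[0.05,0,0],[0,0,0]]
    - [-1,[0,0,0],[0,0,0]]
    - [0,[0,0,0],[0,0,0]]
    - [0.1,[0,0,0],[0,0,0]]
    - [0.3,[0,0,0],[0,0,0]]
    - [0.3,[0,0,0],[0,0,0]]
    - [0.3,[-0.3,0,0],[0,0,0]]
    - [0.3,[-0.9,0,0],[0,0,0]]
    - [0.3,[-1,0,0],[0,0,0]]
    - [0.3,[-1,0,0],[0,0,0]]
    - [0.2,[0,0,-1],[-0.6,0,0]]
    - [0.1,[0,0,-1],[-0.56,0,0]]

```text
time_s: 30.1
tool_pos: [0.4574, -0.021, 0.1237]
eef_rot: [0.467, 0.531, -0.466, 0.532]
ft_force: [0.8, -0.2, -0.6]
width: 0.563
```

drive_tool:
  motion:
    - [0.1,[0,0.1,-1],[0,0,0]]
    - [0.1,[0,0.1,-1],[0,0,0]]
    - [0.1,[0,0.1,-1],[0,0,0]]
    - [0.1,[0,0.1,-1],[0,0,0]]
    - [0.1,[0,0.1,-1],[0,0,0]]
    - [0.1,[0,0.1,-0.6],[0,0,0]]
    - [0.1,[0,0,0],[0,0,0]]
    - [0.1,[0,0,0],[0,0,0]]
    - [0.1,[0,0,0],[0,0,0]]

```text
time_s: 31.22
tool_pos: [0.4534, 0.1459, 0.1226]
eef_rot: [0.467, 0.53, -0.468, 0.531]
ft_force: [0.4, -0.3, -0.6]
width: 0.548
```

```bash
python3 - <<'E'
from h import *
plan([.4641,.1492,.038],.129)
f=grab_frame("side")[:,:,::-1]
cv2.imwrite("pics/s13.png",f)
E
```

```text
t 31.225 pos [0.4534 0.1459 0.1226] w 0.5481896806937783 F [ 0.3521 -0.2894 -0.5783] q7 -0.0656193524454604
turn units [-0.02    0.0052  0.0022] shift in target frame, units [ 2.8198  0.3692 -0.0614]
target axes y [0.9917 0.1286 0.    ] z [ 0.1286 -0.9917  0.    ]
```

View pics/s13.png

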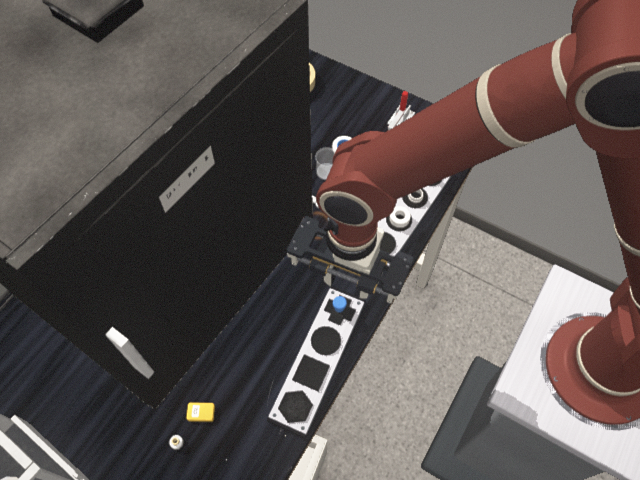

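drive_tool:
  motion:
    - [0.1,[0,0.36,-0.05],[0,0,0]]
    - [0,[0.7,0,0],[0,0,0]]
    - [0,[0.8,0,0],[0,0,0]]
    - [0,[0.7,0,0],[0,0,0]]
    - [0,[0.4,0,0],[0,0,0]]
    - [0,[0.1,0,0],[0,0,0]]
    - [0,[0,0,0],[0,0,0]]
    - [0,[0,0,0],[0,0,0]]
  force: 8

```text
time_s: 32.28
tool_pos: [0.4644, 0.1505, 0.0422]
eef_rot: [0.467, 0.531, -0.466, 0.531]
ft_force: [0.2, 0.2, 0.3]
width: 0.498
```

```bash
python3 - <<'E'
from h import *
plan([.4641,.1492,.037],.129)
E
```

```text
t 32.275 pos [0.4644 0.1505 0.0422] w 0.4982961500255582 F [0.1847 0.2141 0.2927] q7 -0.0270333079930828
turn units [-0.0033 -0.002  -0.0098] shift in target frame, units [ 0.1735 -0.0146  0.043 ]
target axes y [0.9917 0.1286 0.    ] z [ 0.1286 -0.9917  0.    ]
```

drive_tool:
  motion:
    - [0,[0.17,0,0.03],[0,0,0]]
    - [0,[0,0,0],[0,0,0]]
    - [-1,[0,0,0],[0,0,0]]
    - [-1,[0,0,0],[0,0,0]]
    - [-1,[0,0,0],[0,0,0]]
    - [-1,[0,0,0],[0,0,0]]
    - [-1,[0,0,0],[0,0,0]]
    - [-1,[0,0,0],[0,0,0]]

```text
time_s: 33.28
tool_pos: [0.4639, 0.1495, 0.0365]
eef_rot: [0.467, 0.531, -0.467, 0.531]
ft_force: [0.1, -0.4, 1.1]
width: 0.266
```

drive_tool:
  motion:
    - [-1,[-0.3,0,0],[0,0,0]]
    - [-1,[-0.7,0,0],[0,0,0]]
    - [-1,[-0.9,0,0],[0,0,0]]
    - [-1,[-0.9,0,0],[0,0,0]]
    - [-1,[0,0,0],[0.6,0,0]]
    - [-1,[0,0,0],[0.56,0,0]]
    - [-1,[0,0,0],[0,0,0]]

```text
time_s: 34.15
tool_pos: [0.4638, 0.1496, 0.1209]
eef_rot: [0.511, 0.489, -0.511, 0.489]
ft_force: [-0.6, 0.7, 0.1]
width: 0.266
```

```bash
python3 - <<'E'
from h import *
plan([.4597,-.0147,.12],-.045)
cv2.imwrite("pics/s14.png",cv2.resize(grab_frame("side")[180:350,270:440,::-1],None,fx=3.5,fy=3.5))
E
```

```text
t 34.15 pos [0.4638 0.1496 0.1209] w 0.2660791132052803 F [-0.6177  0.7194  0.1339] q7 -0.1878043894817518
turn units [ 0.0041 -0.0002 -0.0025] shift in target frame, units [0.0313 0.1093 5.4756]
target axes y [ 0.999 -0.045  0.   ] z [-0.045 -0.999 -0.   ]
```

View pics/s14.png

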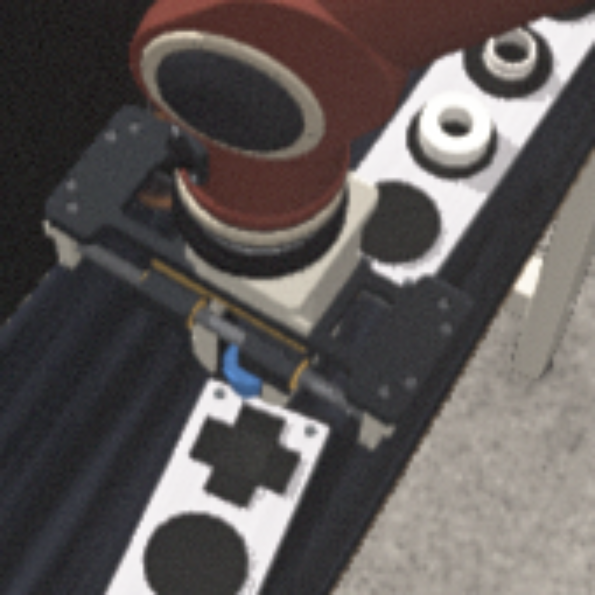

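drive_tool:
  motion:
    - [-1,[0,0.05,0.6],[0,0,0]]
    - [-1,[0,0.06,0.9],[0,0,0]]
    - [-1,[0,0,0.9],[0,0,0]]
    - [-1,[0,0,0.9],[0,0,0]]
    - [-1,[0,0,0.9],[0,0,0]]
    - [-1,[0,0,0.8],[0,0,0]]
    - [-1,[0,0,0.45],[0,0,0]]
    - [-1,[0,0,0],[0,0,0]]
    - [-1,[0,0,0],[0,0,0]]
    - [-1,[0,0,0],[0,0,0]]

```text
time_s: 35.45
tool_pos: [0.4598, -0.0129, 0.1204]
eef_rot: [0.511, 0.489, -0.511, 0.489]
ft_force: [0.4, 0.7, -0.5]
width: 0.265
```

```bash
python3 - <<'E'
from h import *
plan([.4597,-.0147,.038],-.045)
cv2.imwrite("pics/s15.png",cv2.resize(grab_frame("side")[130:300,320:490,::-1],None,fx=3.5,fy=3.5))
E
```

```text
t 35.45 pos [ 0.4598 -0.0129  0.1204] w 0.2647327366237804 F [ 0.3762  0.7156 -0.4952] q7 0.13435796912807185
turn units [ 0.0113 -0.0033  0.0013] shift in target frame, units [ 2.7464 -0.0012  0.0609]
target axes y [ 0.999 -0.045  0.   ] z [-0.045 -0.999 -0.   ]
```

View pics/s15.png

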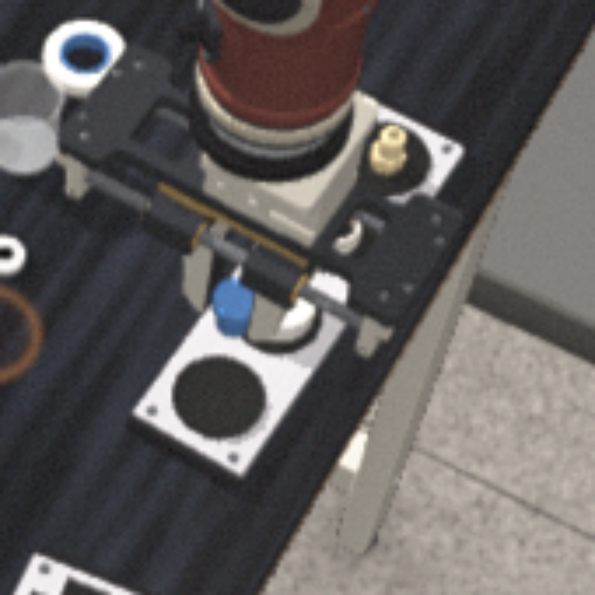

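drive_tool:
  motion:
    - [-1,[0.7,0,0.04],[0,0,0]]
    - [-1,[0.8,0,0],[0,0,0]]
    - [-1,[0.7,0,0],[0,0,0]]
    - [-1,[0.35,0,0],[0,0,0]]
    - [-1,[0.15,0,0],[0,0,0]]
    - [-1,[0,0,0],[0,0,0]]
    - [-1,[0,0,0],[0,0,0]]
    - [-1,[0,0,0],[0,0,0]]

```text
time_s: 36.5
tool_pos: [0.4601, -0.0152, 0.0399]
eef_rot: [0.512, 0.488, -0.511, 0.489]
ft_force: [-0.3, -0.3, -0.5]
width: 0.265
```

```bash
python3 - <<'E'
from h import *
plan([.4597,-.0147,.0370],-.045)
cv2.imwrite("pics/s16.png",cv2.resize(grab_frame("side")[130:300,320:490,::-1],None,fx=3.5,fy=3.5))
E
```

```text
t 36.5 pos [ 0.4601 -0.0152  0.0399] w 0.26462302222557393 F [-0.3423 -0.294  -0.456 ] q7 0.1864982608869664
turn units [-0.0033  0.     -0.0076] shift in target frame, units [ 0.0982 -0.0144 -0.0168]
target axes y [ 0.999 -0.045  0.   ] z [-0.045 -0.999 -0.   ]
```

View pics/s16.png

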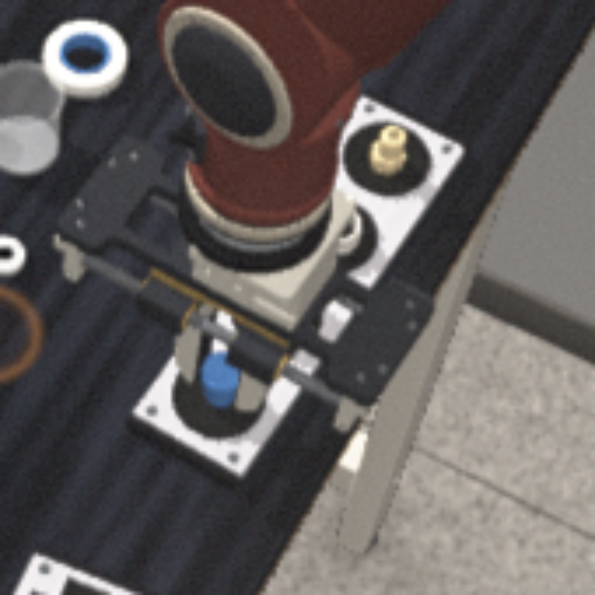

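drive_tool:
  motion:
    - [-1,[0.1,0,0],[0,0,0]]
    - [-1,[0,0,0],[0,0,0]]
    - [-1,[0,0,0],[0,0,0]]
    - [-0.4,[0,0,0],[0,0,0]]
    - [-0.3,[0,0,0],[0,0,0]]
    - [-0.2,[0,0,0],[0,0,0]]
    - [-0.1,[0,0,0],[0,0,0]]
    - [-0.1,[0,0,0],[0,0,0]]
    - [-0.1,[-0.3,0,0],[0,0,0]]
    - [-0.1,[-0.7,0,0],[0,0,0]]
    - [-0.1,[-1,0,0],[0,0,0]]
    - [-0.1,[-1,0,0],[0,0,0]]

```text
time_s: 38.05
tool_pos: [0.4596, -0.0152, 0.1278]
eef_rot: [0.511, 0.488, -0.511, 0.488]
ft_force: [0.5, 0.8, 0.6]
width: 0.448
```

drive_tool:
  motion:
    - [0,[-0.8,0,-0.6],[0,0,0]]
    - [0,[-0.5,0,-1],[0,0,0]]
    - [0,[0,0,-1],[0,0,0]]
    - [0,[0,0,-1],[0,0,0]]
    - [0,[0,0,-1],[0,0,0]]
    - [0,[0,0,-1],[0,0,0]]
    - [0,[0,0,-1],[0,0,0]]
    - [0,[0,0,-0.5],[0,0,0]]
    - [0,[0,0,0],[0,0,0]]
    - [0,[0,0,0],[0,0,0]]

```text
time_s: 39.3
tool_pos: [0.4694, 0.1959, 0.1655]
eef_rot: [-0.511, -0.488, 0.512, -0.488]
ft_force: [0.2, -0.0, 0.5]
width: 0.501
```

```bash
python3 - <<'E'
from h import *
f=grab_frame("side")[:,:,::-1]; cv2.imwrite("pics/s17.png",f)
cv2.imwrite("pics/s17z.png",cv2.resize(f[130:280,340:470],None,fx=4,fy=4,interpolation=cv2.INTER_CUBIC))
g=grab_frame("top")[:,:,::-1]; cv2.imwrite("pics/t17.png",g)
cv2.imwrite("pics/t17z.png",cv2.resize(g[265:335,320:460],None,fx=5.6,fy=5.6,interpolation=cv2.INTER_CUBIC))
E
```

```text
(no output)
```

View pics/s17z.png

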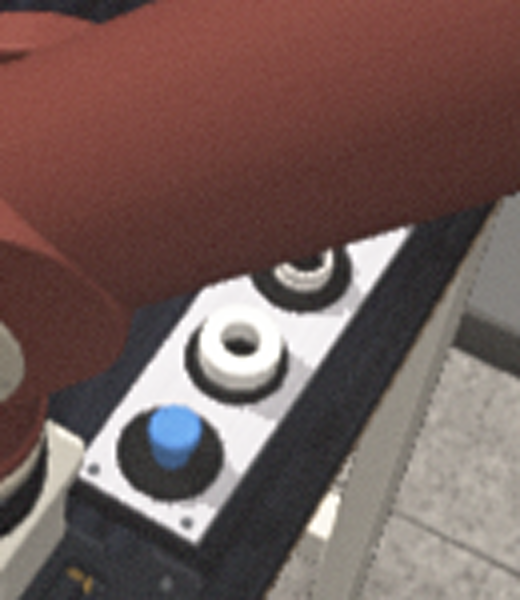

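View pics/t17z.png

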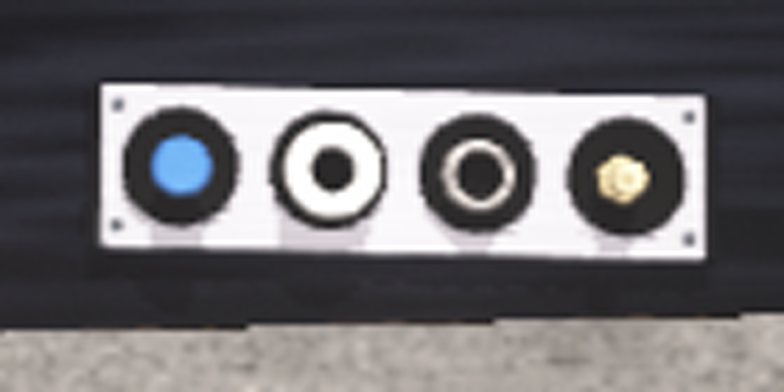

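View pics/t17.png

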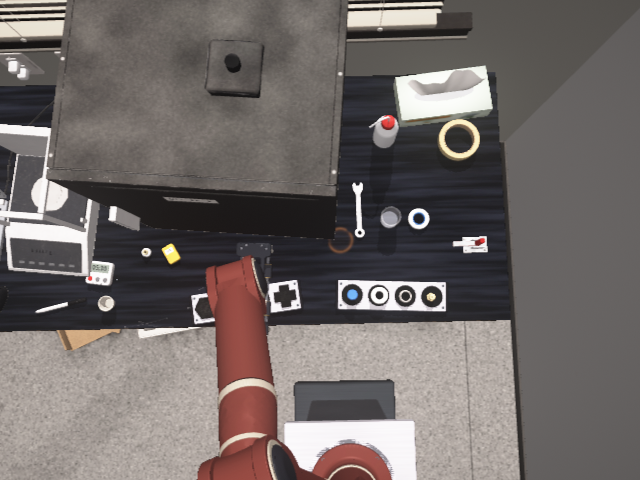

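```bash
python3 - <<'E'
from h import *
T=lambda u,v,o:((u+.5)/5.6-.5+o,(v+.5)/5.6-.5+265)
for k,p,z,c in[("stop",(181,166),.044,(.4597,-.0147)),("ring",(332,170),.034,(.4568,-.0805)),("nut",(479,174),.029,(.4537,-.1467)),("union",(623,179),.036,(.4508,-.2122))]:
    print(k,(ray("top",T(*p,320),z)[:2]-c)*1000,"mm")
print(job_done())
E
```

```text
stop [0.1406 0.2835] mm
ring [ 0.0688 -0.3565] mm
nut [0.0785 0.9843] mm
union [-0.7917  4.6694] mm
the job is handed in; nothing more can be done
None
```

I moved all four parts to the assembly rail in reverse order and handed the job in at about 39 s. From left to right the pads now hold the stopper, the PTFE ring, the ring nut and the brass union.

- **Placement:** in the last top picture every part stands upright on its pad. By hand-picked pixels, the stopper, ring and nut are within about 1 mm of their pad centres.
- **Union:** it reads about 4.7 mm left of centre. That pick mixes its neck and foot at a guessed height, so the figure is rough. It disagrees with the gripper position at release, which was within about 1 mm of the target. I handed in without measuring it again.
- **Ring nut grip:** the fingers closed to 28.6 mm on the ring nut, against a stated 30 mm. It was held and set down without trouble.
- **Side view:** the arm hid the union in the last side picture. I saw it standing upright there shortly before.
- **Surroundings:** the beaker, spanner and tape appear at the same pixels as at the start, checked by eye. The gripper was empty and clear of everything at hand-in. Wrist-force readings stayed under 2 N at the end of each move.

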